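Bolt the culture dish case shut

TASK

Two small aluminium cases with clear lids stand on the worktop, and both lid bolts are drawn back. Bolt shut the case that holds the round petri dish: slide its bolt across until the tip is fully home in the keeper. Leave the bolt of the other case, which holds the eyepiece, drawn back, and let go of everything.

Things in the scene. Friction and masses are not known exactly. Their poses are not given: they have to be found in the camera images.
- dish_case: Low aluminium case, round white petri dish under its clear lid; 92 mm (x) by 160 (y), 51 high, fixed. Origin: centre of underside, z up. The steel bolt on the lid runs along case y at x = +26 mm, 60 mm up; it slides to +y through a guide (y -7 to +25, top 71 mm up) into the keeper (bridge at y +56 to +76). The two cases look alike but for contents; which stands where varies.
- dish_bolt (a joint): How far the dish case's bolt is slid to case +y, in m: 0 = drawn back (knob centre at case y = -66 mm), 0.028 = tip at the keeper's mouth, 0.050 = fully home at a dead stop (knob at y = -16 mm). Starts between 0 and 0.010. Slides at about 2 to 3 N and stays where it is left.
- dish_knob (a point): Centre of the top of the dish bolt's knob, an upright steel cylinder 14 mm in diameter behind the guide; top 106.5 mm above the worktop, straight sides from 77 to 103 mm. Axes as the case. Pinch it from above, or push it from behind towards case +y. A tall microscope (x over 0.47 m, y -0.18 to 0.18, 0.4 m high) stands between the places of the two cases: pass in front of it.
- eyepiece_bolt (a joint): The same for the bolt of the other case, which holds a black eyepiece (37 mm) and a black cap under its clear lid. Starts between 0 and 0.010 m (drawn back) and is to be left so.

How it is judged:
By the outcome, as a careful person would: the job done as asked, in the order asked, and still so for the second after the job is handed in, with the robot touching nothing.
It also fails if it takes over 40 s, if anything falls off the work surface, if the arm or the gripper's body presses on something with over 40 N, if the wrist force passes 120 N, or if a joint passes its speed limit or range.

ROBOT

A 6-joint arm with a two-finger parallel gripper is mounted at the origin on a cart in front of the work surface, level with it; the furniture and walls round the work are solid. World frame = base frame: x ahead of the robot, y to its left, z up, the work surface at z = 0. Lengths are in m, angles in rad, forces in N, time in s.
With the tool pointing down it reaches from about 0.325 to 0.925 m from the base axis. Payload 3.1 kg.
Tool frame: the origin (TCP) lies midway between the tips of the shut fingers; the grasp point (between the pads) lies 19 mm behind it; z points along the fingers, y is the line along which they close (so a half turn about z gives the same grasp; the last joint's range is limited). The gripper opens to 85 mm and grips with 20 to 120 N. Pads are 22 mm wide; open, the fingers measure 114 mm over their backs; the gripper's body (76 mm by 85 mm) begins 54 mm behind the grasp point. The pads swing forward as they close: fully open they stand 13 mm farther back than shut.
Start: joints at [1.156, 0.217, 1.613, -0, 1.311, -0.112], TCP at [0.186, 0.597, 0.231] pointing down, gripper open.
Joint ranges: [-2.75, 2.75], [-0.78, 2.1], [0.31, 2.55], [-1.13, 4.27], [0.13, 2.63], [-2.58, 2.58]. Speed limits (rad/s): [2.79, 2.79, 3.14, 3.14, 3.14, 3.14].

INTERFACE

Orientations are given as a 3x3 rotation matrix whose columns are the frame's x, y, z axes.
In Python, from workcell import manip gives the robot as it stands.
- The arm moves only by the tool send_rows, never from a script. Its argument "deltas" is a list of rows, each a list of 3 entries, a list of its own where there are three numbers: the turn, a rotation vector about the tool's x, y, z in degrees, then the shift along the tool's x, y, z in mm, then the opening, from -1 (shut) to 1 (fully open), so that 0 is half open. A call has exactly 5 rows; each row shifts and turns the commanded pose from where the row before left it, along the tool's axes as they then stand; what a row does not reach is not made up. A row lasts 1/10 s, in which the tool goes at most 50 mm and 8.59 degrees, less where a joint would pass 70% of its speed; a pose out of reach is approached as far as the arm can. A call is refused whole if a number of a shift passes 50 or a number of a turn 8.59, either way. A call with a gripper value outside its range is refused whole. The fingers move at their own pace and stop on an object; "newtons" is the grip in N (left out, the last holds). Time passes only in rows, so rows that do not move let the fingers close, or fill a call up. It gives the time, the measured TCP pose, the force, the opening and the grip force at its end, in the units of the state.
- manip.observe(): the state, without advancing time (a new reading comes with each control period).
- manip.capture(name): name is "scene" or "top"; returns the picture (480x640x3 uint8, red, green, blue); there is no depth.
- manip.calibration(name): a dict with "fx", "fy", "cx", "cy" (pixels), "rvec" (rotation vector, rad) and "tvec" (3), from world to camera coordinates, as OpenCV has them. Camera axes: x right, y down, z forward; pixel columns grow to the right and rows downward; lengths in m; the calibration is good to about 2 mm. A picture is of the moment at which its call begins. calibration takes no time and is no camera call.
- manip.hand_in(): hands the job in; it is judged then, once.
The state is a dict: "t": time; "joints": joint angles; "joint_vel": joint speeds; "tau": joint torques, N m; "tool_pos": TCP position; "eef_rot": TCP orientation; "ft_force": force on the tool from outside, world axes, zero at the start; "moment": the same for the moment, N m; "opening": finger opening in m; "finger_force": force on a finger pad.
Only numpy, scipy, OpenCV 4.12 (cv2) and the standard library are available. Lean on these libraries where they do the work, as an engineer would, in place of code of your own. Each camera call takes 0.05 s, during which the arm holds its last target. There are 200 camera calls.

## Working session

There is one attempt and no reset: what is moved stays moved. The work goes in short steps, Python scripts to look and compute and a tool call to move; the robot and the scene stay as the last step left them, time stands still between calls to the robot, and variables do not carry over. Pictures are saved under pics/ and viewed, at most 10 in all, crops included, and the job is handed in when it is done.

Besides the shell and the picture viewer there is one more tool, called as name(argument=value, ...), one argument or row to a line, values as JSON. send_rows: Moves the arm, as the interface text tells. Its arguments: {"type":"object","properties":{"deltas":{"type":"array"},"newtons":{"type":"number"}},"required":["deltas"]}

```bash
mkdir -p pics
python3 - <<'E'
from workcell import manip
import cv2
for n in("scene","top"):
    cv2.imwrite(f"pics/{n}0.png",manip.capture(n)[:,:,::-1]); print(manip.calibration(n))
s=manip.observe();print(s["tool_pos"],s["eef_rot"],s["opening"],s["t"])
E
```

```text
{'fx': 435.513281980926, 'fy': 435.513281980926, 'cx': 326.0223213877296, 'cy': 239.68557503750156, 'rvec': array([ 1.90932101, -0.81330937,  0.49909001]), 'tvec': array([-0.42374564,  0.21353045,  0.80351647])}
{'fx': 592.3140940792399, 'fy': 592.3140940792399, 'cx': 327.2501014846669, 'cy': 251.1875116516484, 'rvec': array([ 2.15120016, -2.16922614,  0.13447079]), 'tvec': array([-0.08857392,  0.50014691,  1.08228498])}
[0.18604454 0.5958801  0.23007015] [[-9.54504473e-01  2.98195250e-01 -8.96596223e-04]
 [ 2.98196493e-01  9.54502350e-01 -2.02869333e-03]
 [ 2.50856487e-04 -2.20375871e-03 -9.99997540e-01]] 0.08525965779676602 0.1
```

View pics/scene0.png

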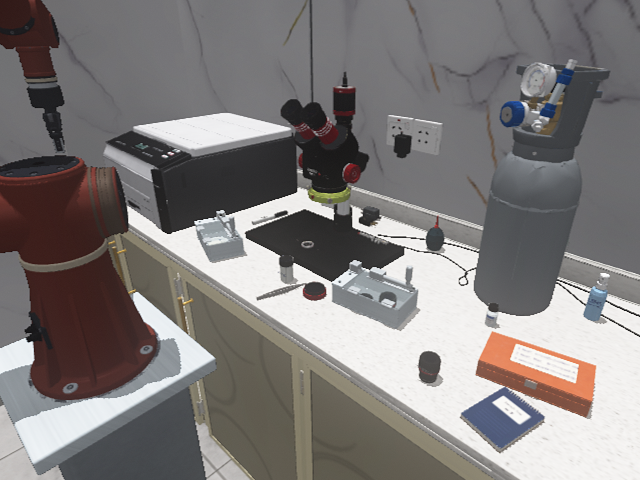

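View pics/top0.png

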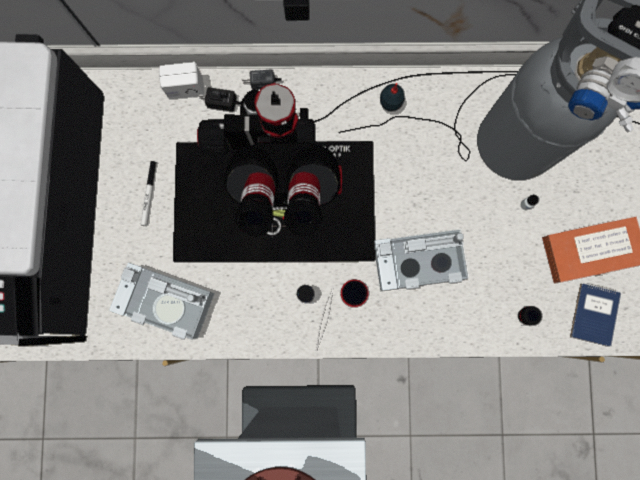

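The scene view shows one case near the printer and one by the microscope. In the top view the dish case (white round dish) is at about (165,300) and the eyepiece case at (422,262). I'll zoom in on the dish case.

```bash
cat > h.py <<'E'
import cv2,numpy as np
from workcell import manip
def ray(n,uv,z):
    c=manip.calibration(n);R=cv2.Rodrigues(c["rvec"])[0];o=-R.T@c["tvec"]
    d=R.T@np.array([(uv[0]-c["cx"])/c["fx"],(uv[1]-c["cy"])/c["fy"],1])
    return o+d*(z-o[2])/d[2]
def proj(n,p):
    c=manip.calibration(n);K=np.array([[c["fx"],0,c["cx"]],[0,c["fy"],c["cy"]],[0,0,1]])
    return cv2.projectPoints(np.float64([p]),c["rvec"],c["tvec"],K,None)[0].ravel()
E
python3 - <<'E'
from h import *
a=cv2.imread("pics/top0.png")[255:345,100:225];b=cv2.imread("pics/scene0.png")[195:270,180:280]
cv2.imwrite("pics/a.png",cv2.resize(a,None,fx=6,fy=6,interpolation=cv2.INTER_CUBIC))
cv2.imwrite("pics/b.png",cv2.resize(b,None,fx=8,fy=8,interpolation=cv2.INTER_CUBIC)[:600])
print(ray("top",(165,300),.05),proj("top",[.186,.596,.23]))
E
```

```text
[0.4096556  0.20432941 0.05      ] [-137.15100122  449.35140788]
```

View pics/a.png

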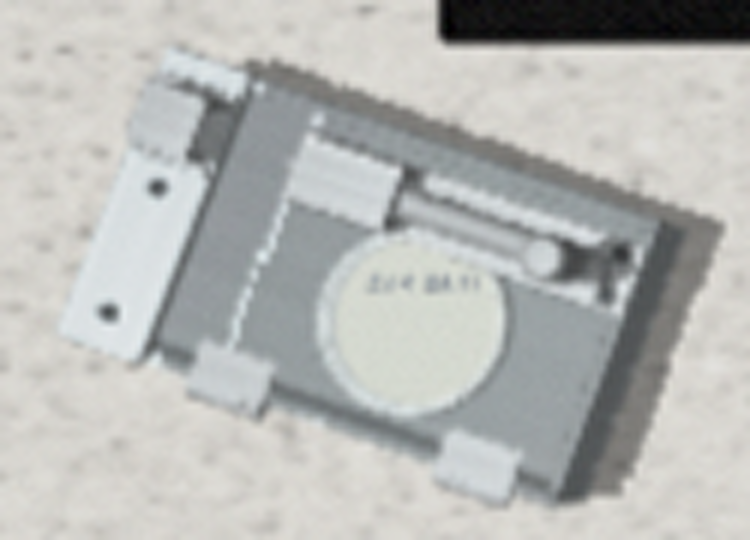

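View pics/b.png

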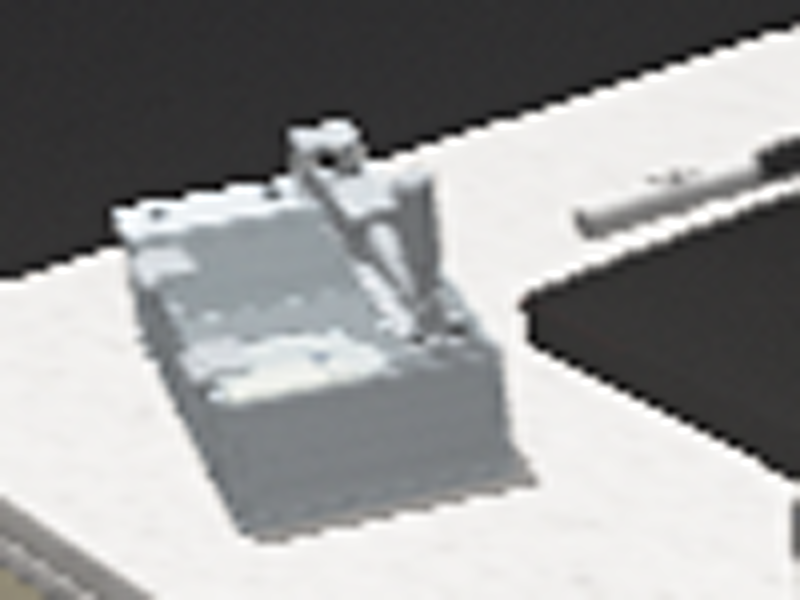

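Crop a (6x from 100,255) shows the dish case. The knob top is at about (545,258), so full-image (190.8,298), with the guide at (345,180) and the keeper at (165,122). In the scene crop the knob top is at about (231.6,218).

Run:
```python
from h import *
f=lambda x,y:(100+x/6,255+y/6)
k=ray("top",f(545,258),.1065);k2=ray("scene",(231.6,217.9),.1065)
g=ray("top",f(345,180),.071);q=ray("top",f(165,122),.071)
print(k,k2,g,q)
# long case edges (lid level z .051): near/back edges
for a,b,z in((f(255,85),f(655,222),.051),(f(165,350),f(560,495),.051)):
    d=ray("top",b,z)-ray("top",a,z);print("edge",np.degrees(np.arctan2(-d[0],-d[1])))
for a,b in((k,g),(k,q),(g,q)):
    d=b-a;print(np.degrees(np.arctan2(d[0],d[1])),np.linalg.norm(d[:2]))
# printer top right front corner
for z in(.15,.25):print(ray("top",(85,340),z),ray("top",(50,270),z))
R=manip.observe()["eef_rot"];print("tool y angle",np.degrees(np.arctan2(R[1,1],R[0,1])))
```

```text
[0.41039695 0.14444702 0.1065    ] [0.40582822 0.13285839 0.1065    ] [0.43577522 0.21277801 0.071     ] [0.45363015 0.26717154 0.071     ]
edge 19.23394003177529
edge 20.287557893179976
20.3751051083774 0.07289156891212119
19.406263865105377 0.13011694168115973
18.172663759517043 0.057249062070818015
[0.34103    0.30709707 0.15      ] [0.45701668 0.37010718 0.15      ]
[0.34343767 0.26690633 0.25      ] [0.44764999 0.32351999 0.25      ]
tool y angle 72.65071867008764
```

send_rows(
  deltas=[
    [[0, 0, 0], [0, 0, -40], 1],
    [[0, 0, 0], [0, 0, -40], 1],
    [[0, 0, 0], [0, 0, -40], 1],
    [[0, 0, 0], [-35, -36, 0], 1],
    [[0, 0, 0], [-35, -36, 0], 1],
  ],
)

```text
t: 0.6
tool_pos: [0.2319, 0.5076, 0.3531]
eef_rot: [[-0.955, 0.296, 0.002], [0.296, 0.955, 0.003], [-0.001, 0.003, -1.0]]
ft_force: [1.2, -0.3, 0.1]
opening: 0.0853
finger_force: 0.0
```

send_rows(
  deltas=[
    [[0, 0, 0], [-35, -36, 0], 0.2],
    [[0, 0, 0], [-35, -36, 0], 0.2],
    [[0, 0, 0], [-35, -36, 0], 0.2],
    [[0, 0, 0], [-35, -36, 0], 0.2],
    [[0, 0, 0], [-35, -36, 0], 0.2],
  ],
)

```text
t: 1.1
tool_pos: [0.3446, 0.2824, 0.3509]
eef_rot: [[-0.955, 0.298, -0.0], [0.298, 0.955, -0.0], [-0.0, -0.0, -1.0]]
ft_force: [0.1, 0.7, 0.1]
opening: 0.0513
finger_force: 0.0
```

send_rows(
  deltas=[
    [[0, 0, 0], [-35, -36, 0], 0.2],
    [[0, 0, 0], [-35, -36, 0], 0.2],
    [[0, 0, 0], [-34, -36, 0], 0.2],
    [[0, 0, 8.4], [0, 0, 0], 0.2],
    [[0, 0, 8.4], [0, 0, 0], 0.2],
  ],
)

```text
t: 1.6
tool_pos: [0.4117, 0.1486, 0.3507]
eef_rot: [[-0.822, 0.57, -0.001], [0.57, 0.822, -0.0], [0.001, -0.001, -1.0]]
ft_force: [-1.0, -0.3, -0.0]
opening: 0.0512
finger_force: 0.0
```

send_rows(
  deltas=[
    [[0, 0, 8.4], [0, 0, 0], 0.2],
    [[0, 0, 8.4], [0, 0, 0], 0.2],
    [[0, 0, 8.4], [0, 0, 0], 0.2],
    [[0, 0, 8.4], [0, 0, 0], 0.2],
    [[0, 0, 8.4], [0, 0, 0], 0.2],
  ],
)

```text
t: 2.1
tool_pos: [0.4109, 0.1505, 0.3507]
eef_rot: [[-0.233, 0.972, -0.001], [0.972, 0.233, -0.0], [0.0, -0.001, -1.0]]
ft_force: [-0.4, -0.2, 0.6]
opening: 0.0514
finger_force: 0.0
```

send_rows(
  deltas=[
    [[0, 0, 8.4], [0, 0, 0], 0.2],
    [[0, 0, 8.4], [0, 0, 0], 0.2],
    [[0, 0, 8.4], [0, 0, 0], 0.2],
    [[0, 0, 8.4], [0, 0, 0], 0.2],
    [[0, 0, 0], [0, 0, 0], 0.2],
  ],
)

```text
t: 2.6
tool_pos: [0.4109, 0.1505, 0.3507]
eef_rot: [[0.338, 0.941, -0.001], [0.941, -0.338, -0.0], [-0.001, -0.001, -1.0]]
ft_force: [0.1, -0.8, -0.9]
opening: 0.051
finger_force: 0.0
```

send_rows(
  deltas=[
    [[0, 0, 0], [-6, 1, 0], 0.2],
    [[0, 0, 0], [0, 0, 45], 0.2],
    [[0, 0, 0], [0, 0, 45], 0.2],
    [[0, 0, 0], [0, 0, 45], 0.2],
    [[0, 0, 0], [0, 0, 45], 0.2],
  ],
)

```text
t: 3.1
tool_pos: [0.41, 0.1442, 0.1699]
eef_rot: [[0.336, 0.942, 0.001], [0.942, -0.336, 0.0], [0.0, 0.001, -1.0]]
ft_force: [0.0, 0.5, -0.1]
opening: 0.0518
finger_force: 0.0
```

Run:
```python
from h import *
im=manip.capture("scene")[:,:,::-1];s=manip.observe()
print(s["tool_pos"],proj("scene",s["tool_pos"]),proj("scene",[.4104,.1444,.1065]),proj("scene",[.4104,.1444,.077]))
cv2.imwrite("pics/c.png",cv2.resize(im[180:255,180:280],None,fx=8,fy=8,interpolation=cv2.INTER_CUBIC))
```

```text
[0.40365553 0.14294041 0.16160468] [226.28480675 196.65280078] [230.43758333 216.10180857] [231.58282371 226.60288022]
```

View pics/c.png

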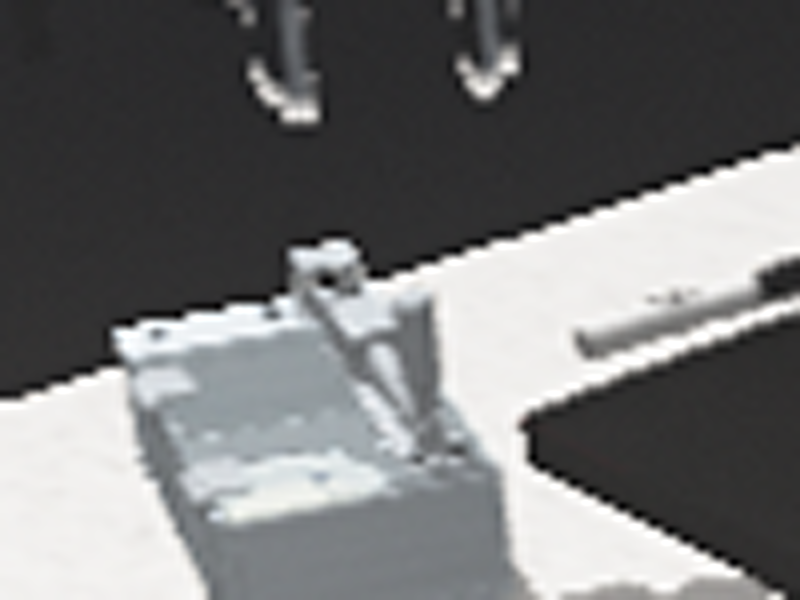

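The picture shows both fingertips above the case at crop (295,105) and (490,85), midpoint about (229,192). The knob top is at about (231.6,218), and I predicted (230.4,216.1). The two TCP readings disagree, so I'll read it again.

send_rows(
  deltas=[
    [[0, 0, 0], [0, 0, 0], 0.2],
    [[0, 0, 0], [0, 0, 0], 0.2],
    [[0, 0, 0], [0, 0, 0], 0.2],
    [[0, 0, 0], [0, 0, 0], 0.2],
    [[0, 0, 0], [0, 0, 0], 0.2],
  ],
)

```text
t: 3.65
tool_pos: [0.4116, 0.1449, 0.1732]
eef_rot: [[0.338, 0.941, 0.004], [0.941, -0.338, 0.001], [0.002, 0.003, -1.0]]
ft_force: [0.1, -0.7, -0.3]
opening: 0.051
finger_force: 0.0
```

Run:
```python
from h import *
s=manip.observe()
print(s["tool_pos"],s["joint_vel"],proj("scene",s["tool_pos"]+[0,0,.006]),proj("top",[.4104,.1444,.1065]))
im=manip.capture("top")[:,:,::-1]
cv2.imwrite("pics/d.png",cv2.resize(im[225:325,110:235],None,fx=6,fy=6,interpolation=cv2.INTER_CUBIC))
```

```text
[0.4115525  0.14486069 0.17324875] [-0.00052791  0.00649166  0.01582938 -0.00193112  0.00035652  0.00178875] [227.77523774 188.93579663] [190.86054032 297.9980046 ]
```

View pics/d.png

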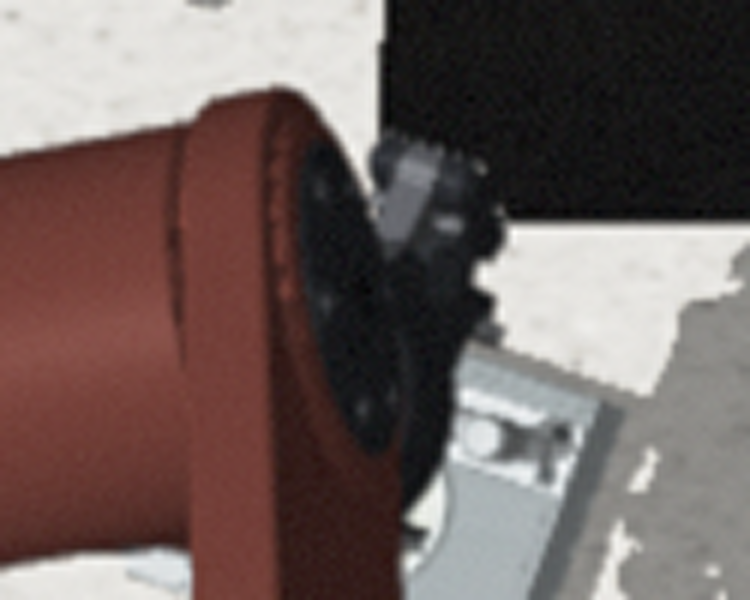

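The earlier reading was settling wobble. In this view the knob is at full-image (190.3,297.8), which matches the prediction. I'll descend slowly to straddle it.

send_rows(
  deltas=[
    [[0, 0, 0], [-2, -1, 10], 0.2],
    [[0, 0, 0], [0, 0, 15], 0.2],
    [[0, 0, 0], [0, 0, 15], 0.2],
    [[0, 0, 0], [0, 0, 15], 0.2],
    [[0, 0, 0], [0, 0, 15], 0.2],
  ],
)

```text
t: 4.2
tool_pos: [0.408, 0.1429, 0.1001]
eef_rot: [[0.338, 0.941, -0.001], [0.941, -0.338, -0.0], [-0.0, -0.001, -1.0]]
ft_force: [-0.3, -0.6, 0.8]
opening: 0.0514
finger_force: 0.0
```

send_rows(
  deltas=[
    [[0, 0, 0], [0, 0, 11], 0.2],
    [[0, 0, 0], [0, 0, 6], 0.2],
    [[0, 0, 0], [0, 0, 4], 0.2],
    [[0, 0, 0], [0, 0, 0], 0.2],
    [[0, 0, 0], [0, 0, 0], 0.2],
  ],
)

```text
t: 4.7
tool_pos: [0.4091, 0.1431, 0.0808]
eef_rot: [[0.338, 0.941, 0.001], [0.941, -0.338, 0.0], [0.0, 0.001, -1.0]]
ft_force: [-0.5, -0.7, 0.4]
opening: 0.0514
finger_force: 0.0
```

send_rows(
  deltas=[
    [[0, 0, 0], [0, 0, 0], -0.4],
    [[0, 0, 0], [0, 0, 0], -0.7],
    [[0, 0, 0], [0, 0, 0], -1],
    [[0, 0, 0], [0, 0, 0], -1],
    [[0, 0, 0], [0, 0, 0], -1],
  ],
  newtons=25,
)

```text
t: 5.2
tool_pos: [0.4103, 0.1428, 0.081]
eef_rot: [[0.338, 0.941, 0.004], [0.941, -0.338, -0.0], [0.001, 0.004, -1.0]]
ft_force: [4.6, -2.5, -1.8]
opening: 0.0133
finger_force: 25.5
```

Gripped, with a 13 mm opening. Now sliding along case +y.

send_rows(
  deltas=[
    [[0, 0, 0], [4, 1, 0], -1],
    [[0, 0, 0], [8, 0, 0], -1],
    [[0, 0, 0], [8, 0, 0], -1],
    [[0, 0, 0], [8, 0, 0], -1],
    [[0, 0, 0], [4, 0, 0], -1],
  ],
  newtons=40,
)

```text
t: 5.7
tool_pos: [0.4215, 0.1739, 0.081]
eef_rot: [[0.337, 0.941, 0.002], [0.941, -0.337, 0.0], [0.001, 0.002, -1.0]]
ft_force: [2.6, -2.8, 5.4]
opening: 0.0124
finger_force: 40.4
```

send_rows(
  deltas=[
    [[0, 0, 0], [4, 0, 0], -1],
    [[0, 0, 0], [3, 0, 0], -1],
    [[0, 0, 0], [2, 0, 0], -1],
    [[0, 0, 0], [1, 0, 0], -1],
    [[0, 0, 0], [0, 0, 0], -1],
  ],
)

```text
t: 6.2
tool_pos: [0.4249, 0.1831, 0.081]
eef_rot: [[0.337, 0.941, 0.002], [0.941, -0.337, 0.001], [0.001, 0.002, -1.0]]
ft_force: [3.4, -1.9, 5.7]
opening: 0.0127
finger_force: 40.3
```

send_rows(
  deltas=[
    [[0, 0, 0], [2, 0, 0], -1],
    [[0, 0, 0], [1, 0, 0], -1],
    [[0, 0, 0], [1, 0, 0], -1],
    [[0, 0, 0], [0, 0, 0], -1],
    [[0, 0, 0], [0, 0, 0], -1],
  ],
)

```text
t: 6.7
tool_pos: [0.4262, 0.1868, 0.081]
eef_rot: [[0.338, 0.941, 0.002], [0.941, -0.338, 0.001], [0.001, 0.002, -1.0]]
ft_force: [3.5, -2.8, 5.9]
opening: 0.0124
finger_force: 40.3
```

send_rows(
  deltas=[
    [[0, 0, 0], [1, 0, 0], -1],
    [[0, 0, 0], [1, 0, 0], -1],
    [[0, 0, 0], [0, 0, 0], -1],
    [[0, 0, 0], [0, 0, 0], -1],
    [[0, 0, 0], [0, 0, 0], -1],
  ],
)

```text
t: 7.2
tool_pos: [0.4264, 0.1875, 0.081]
eef_rot: [[0.337, 0.942, 0.001], [0.942, -0.337, -0.002], [-0.002, 0.001, -1.0]]
ft_force: [1.5, -5.9, 8.3]
opening: 0.0126
finger_force: 40.5
```

send_rows(
  deltas=[
    [[0, 0, 0], [1, 0, 0], -1],
    [[0, 0, 0], [1, 0, 0], -1],
    [[0, 0, 0], [1, 0, 0], -1],
    [[0, 0, 0], [0, 0, 0], -1],
    [[0, 0, 0], [0, 0, 0], -1],
  ],
)

```text
t: 7.7
tool_pos: [0.4264, 0.1876, 0.081]
eef_rot: [[0.335, 0.942, -0.002], [0.942, -0.335, -0.008], [-0.009, 0.001, -1.0]]
ft_force: [-0.4, -16.4, 12.7]
opening: 0.0122
finger_force: 41.1
```

It's at a dead stop: the push force rose to 16 N with no motion, after 47.6 mm of travel. Releasing and lifting.

send_rows(
  deltas=[
    [[0, 0, 0], [0, 0, 0], 0],
    [[0, 0, 0], [0, 0, 0], 0.2],
    [[0, 0, 0], [0, 0, 0], 0.2],
    [[0, 0, 0], [0, 0, 0], 0.2],
    [[0, 0, 0], [0, 0, 0], 0.2],
  ],
)

```text
t: 8.2
tool_pos: [0.4262, 0.191, 0.0799]
eef_rot: [[0.338, 0.941, -0.001], [0.941, -0.338, 0.0], [-0.0, -0.001, -1.0]]
ft_force: [-0.3, -0.4, 0.7]
opening: 0.0511
finger_force: 0.0
```

send_rows(
  deltas=[
    [[0, 0, 0], [0, 0, -15], 0.2],
    [[0, 0, 0], [0, 0, -30], 0.2],
    [[0, 0, 0], [0, 0, -40], 0.2],
    [[0, 0, 0], [0, 0, -45], 0.2],
    [[0, 0, 0], [0, 0, -45], 0.2],
  ],
)

```text
t: 8.7
tool_pos: [0.426, 0.1908, 0.2565]
eef_rot: [[0.338, 0.941, -0.001], [0.941, -0.338, 0.0], [-0.0, -0.001, -1.0]]
ft_force: [0.6, -0.0, -0.2]
opening: 0.0509
finger_force: 0.0
```

send_rows(
  deltas=[
    [[0, 0, 0], [0, 0, -40], 0.2],
    [[0, 0, 0], [-30, 0, -20], 0.2],
    [[0, 0, 0], [-40, 0, 0], 0.2],
    [[0, 0, 0], [-40, 0, 0], 0.2],
    [[0, 0, 0], [0, 0, 0], 0.2],
  ],
)

```text
t: 9.2
tool_pos: [0.3885, 0.0845, 0.3154]
eef_rot: [[0.342, 0.94, 0.0], [0.94, -0.342, -0.002], [-0.001, 0.001, -1.0]]
ft_force: [-0.5, 0.3, -0.1]
opening: 0.0512
finger_force: 0.0
```

send_rows(
  deltas=[
    [[0, 0, 0], [-40, 0, 0], 0.2],
    [[0, 0, 0], [-40, 0, 0], 0.2],
    [[0, 0, 0], [-40, 0, 0], 0.2],
    [[0, 0, 0], [0, 0, 0], 0.2],
    [[0, 0, 0], [0, 0, 0], 0.2],
  ],
)

```text
t: 9.7
tool_pos: [0.3492, -0.0258, 0.3152]
eef_rot: [[0.34, 0.94, 0.0], [0.94, -0.34, 0.001], [0.001, 0.0, -1.0]]
ft_force: [0.3, -0.7, 0.1]
opening: 0.0514
finger_force: 0.0
```

Run:
```python
from h import *
im=manip.capture("top")[:,:,::-1];cv2.imwrite("pics/e.png",cv2.resize(im[255:345,100:225],None,fx=6,fy=6,interpolation=cv2.INTER_CUBIC))
```

```text
(no output)
```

View pics/e.png

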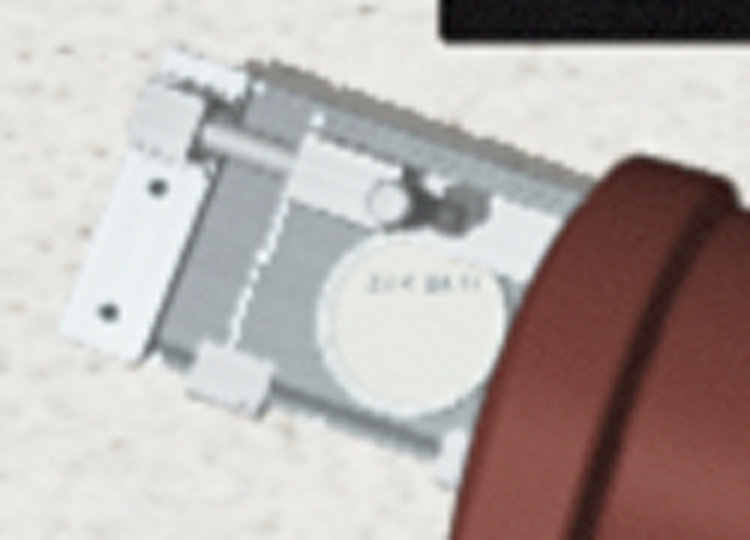

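The bolt now runs through the guide into the keeper at crop (165,125). The knob is hard by the guide at crop (388,203), and the arm is clear.

Run:
```python
from h import *
k=ray("top",(100+388/6,255+203/6),.1065);g=ray("top",(100+345/6,255+180/6),.071)
print(k,np.linalg.norm((k-g)[:2]))
print(manip.hand_in())
```

```text
[0.42664751 0.19011918 0.1065    ] 0.024428209163468627
the job is handed in; nothing more can be done
None
```

The dish case is bolted shut: its bolt slid 47.6 mm to a dead stop, with the tip in the keeper. I never touched the eyepiece case's bolt, the gripper let go and moved clear, and the job was handed in at about 10 s.

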